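# Set a polarimeter's analyser to its control mark

### The arm

A 7-joint arm with a two-finger parallel gripper is mounted at the origin on a cart in front of the work surface, level with it; the furniture and walls round the work are solid. World frame = base frame: x ahead of the robot, y to its left, z up, the work surface at z = 0. Lengths are in mm, angles in rad, forces in N, time in s.
With the tool pointing down it reaches from about 425 to 950 mm from the base axis. Payload 16.7 kg.
Tool frame: the origin (TCP) lies on the centre line of the jaws, within the pads' length; the fingertips stand 11 mm ahead of it and the grasp point (between the pads) lies 8 mm behind it; z points along the fingers, y is the line along which they close (so a half turn about z gives the same grasp; the last joint's range is limited). The gripper opens to 94 mm and grips with 3 to 60 N. Pads are 16 mm wide; open, the fingers measure 119 mm over their backs; the gripper's body (75 mm by 177 mm) begins 78 mm behind the grasp point.
Start: joints at [1.153, 0.426, 0.074, 1.606, -0.034, 1.111, -0.067], TCP at [178.582, -650.91, 216.467] pointing down, gripper open.
Joint ranges: [-2.85, 2.85], [-0.5, 2.14], [-1.23, 1.37], [0.21, 2.46], [-1.02, 4.16], [0.16, 2.05], [-2.73, 2.73]. Speed limits (rad/s): [1.89, 1.89, 2.39, 2.39, 3.01, 3.01, 3.01].

### API

Orientations are given as a rotation vector (axis times angle).
In Python, from bench import env gives the robot as it stands. The module is installed in compiled form; this text tells all that it offers. Calls block until the motion is done:
- env.goto(position, orientation): joint-space move of the TCP to a pose.
- env.move_linear(position, feed=150, ori=None): straight line of the TCP; ori=None keeps the orientation; feed is the mean speed in mm/s.
- env.set_joints(angles): joint-space move.
- env.gripper_to(opening): finger opening in mm; the grip force is fixed at half the most; returns when the fingers have stopped.
- env.pause(seconds).
- env.solve_ik(position, orientation): joint angles nearest the present ones, or None.
- env.snapshot(name): name is "scene" or "top" or "wrist"; returns the picture (384x512x3 uint8, red, green, blue); there is no depth.
- env.camera_model(name): a dict with "fovy" (degrees; the focal length in pixels is half the picture's height over the tangent of half this angle, whatever the lens; pixels are square), "cx", "cy" (the principal point, pixels), "world_to_cam" (4x4, takes a point from world to camera coordinates). Camera axes: x right, y down, z forward; pixel columns grow to the right and rows downward; lengths in mm; the calibration is good to about 2 mm. A picture is of the moment at which its call begins: read the wrist's pose just before it. camera_model takes no time and is no camera call; for the wrist camera it gives the pose at the moment of the call.
A pose or a line that the arm cannot do raises env.MotionError and nothing moves.
- env.sign_off(): hands the job in; it is judged then, once.
Trained networks look in the newest picture that a camera, given by its name, has taken for a name from the list of things; names that differ only in an ending like _2 or _b are one class to them, and where a whole thing is asked for, a point or a joint stands for the part that bears it (a point fixed in the world has none). Each returns a list of dicts, best first, with "conf" (0 to 1); they miss things now and then, are a little off and sometimes report something else, mostly with a low value. They report only what shows in the picture. A call takes as long as a camera call.
- env.trace(camera, name): "region" (384x512 bool, what is visible of it) and "xy" ([column, row] in pixels, amid what is visible of it).
- env.mark_of(camera, name): "xy" ([column, row] in pixels: a listed point, or the origin of a listed thing).
Readings, each from a call of its own:
- env.current_t(): time.
- env.current_q(): joint angles.
- env.current_joint_vel(): joint speeds.
- env.current_joint_torque(): joint torques, N m.
- env.current_ee_pos(): TCP position.
- env.current_orientation(): TCP orientation.
- env.current_wrist_force(): force on the tool from outside, world axes, zero at the start.
- env.current_wrist_torque(): the same for the moment, N m.
- env.current_opening(): finger opening in mm.
- env.current_gripper_force(): force on a finger pad.
Only numpy, scipy, OpenCV 4.12 (cv2) and the standard library are available. Lean on these libraries where they do the work, as an engineer would, in place of code of your own. Each camera call takes 0.05 s, during which the arm holds its last target. There are 200 camera calls.

### The job

Get the bench polarimeter ready for its control-plate check: push the yellow filter slide fully home into the right side of the instrument, switch the lamp on by pressing down the raised, white-dotted end of the green rocker, and push the analyser lever round its arc until the white line on the lever stands at the red index clip on the scale. Only gentle pushes with the fingertips are wanted: do not grip the lever, and leave the red clip, both jars and the timer where they are.

Things in the scene. Friction and masses are not known exactly. Their poses are not given: they have to be found in the camera images.
- polarimeter: White bench polarimeter, fixed; yaw varies. Origin on the worktop below the scale's axis; +x to its back, +y to its left, z up. In mm: chamber box x, y -80..80, top z 108; lower deck before it x -170..-80, y -80..80, top z 55; plinth stands out 6 at the foot. On top the white scale disc, radius 74 (rim 76.5), top z 118, lines every 5 degrees; black eyepiece on its axis, radius 24, up to z 154.
- dial_centre (a point): Centre of the scale disc, on the turning axis, at the disc's top face (z 118 mm).
- analyser: The turning analyser ring (radius 40 mm) with its lever; origin as the polarimeter's, the lever points along its -x. Lever angle a about the vertical axis: 0 = to the front (-x of the polarimeter), positive = to its right (-y), counter-clockwise from above; pin centre (-95 cos a, -95 sin a) mm in the polarimeter frame. Stops at +-1.2 rad, starts at -1.0 to -0.65. Friction about 2.3 N at the pin, no spring.
- lever_pin (a point): Axis of the upright black push pin at the lever's outer end, 95 mm from the turning axis, 150 mm above the worktop. The pin is 11 mm across (13 mm at its rounded head), foot z 122, top z 162 mm. It is carried by a flat dark arm 11 mm wide, z 123.5-129.5 mm, with a white line along its middle.
- lever_mark (a point): Point on the lever's middle line, 70 mm from the turning axis, 121 mm above the worktop; it must come to red_index.
- index_clip (a joint): Angle of the red index clip, same zero and sign as the lever angle (between -0.2 and 0.55 at the start). Stiff; not to be moved.
- red_index (a point): Point of the red index clip, 70 mm from the turning axis, 121 mm above the worktop. The clip (13 x 6 mm on the disc, grip 16 mm wide on the rim) reaches from radius 64 to 78 mm, no higher than z 121 mm; the lever arm passes over it.
- filter_slide (a joint): How far the yellow filter slide still stands out, m: 0 = fully home, its plate against the instrument's right side; starts 0.018 to 0.034. Pushed in along +y of the polarimeter with about 2.5 N; no spring.
- slide_plate (a point): Middle of the outer (pushing) face of the slide's yellow end plate, 102 mm above the worktop. The plate is 34 mm wide (along the polarimeter's x), 9 mm thick, z 70 to 116 mm; its middle is 20 mm to the front of the disc axis; home, its outer face is 91.5 mm to the right of the axis.
- lamp_rocker (a joint): Lamp switch, rad: 0 = off (near end raised), 0.4 = on (near end fully down). About 4 N on the raised end turn it over; it stays where it is left.
- rocker_on_end (a point): Top of the green rocker at the white dot, 13 mm to the front of its hinge: press straight down here. Off, it is about 65 mm above the worktop; on, about 5 mm lower. Rocker 40 mm long (along x), 22 mm wide; hinge 128 mm to the front of the disc axis, on the instrument's middle line, 57.5 mm above the worktop.
- sample_jar_1: Loose jar with a red lid, 48 mm across, 72 mm tall, origin at the middle of its underside; stands by the front right of the polarimeter. Bystander.
- sample_jar_2: Loose jar with a blue lid, 48 mm across, 72 mm tall, origin at the middle of its underside; stands to the left of the polarimeter. Bystander.
- timer: Loose cream lab timer, 66 x 62 x 21 mm, origin at the middle of its underside; lies in front of the polarimeter. Bystander.

How it is judged (in metres and radians):
At the end, for the whole second after the job is handed in: The lever's line stands within 4.2 mm (3.4 degrees) of the red index on the scale and is at rest, the filter slide is home within 2 mm, and the lamp rocker is on (near end down, at least 0.3 of 0.4 rad) (distance between lever_mark and red_index below 0.0042 m and angular speed of analyser below 0.02 rad/s and value of joint filter_slide below 0.002 m and value of joint lamp_rocker above 0.3 rad); the robot touches nothing.
It fails at once if a jar or the timer is moved more than 20 mm, or lifted (distance of any of sample_jar_1, sample_jar_2, timer from where it was at the start of the episode above 0.02 m or height (world z) of any of sample_jar_1, sample_jar_2, timer above 0.008 m).
It fails at once if the red index clip is shifted by more than 3 mm (distance of red_index from where it was at the start of the episode above 0.003 m).
It fails at once if the lever is gripped or struck instead of gently pushed: the fingers press on it with more than 30 N in all (contact force between the fingers and analyser above 30 N).
It fails at once if the arm or fingers press on the polarimeter harder than 60 N (contact force between any of the arm, the fingers and polarimeter above 60 N).
It also fails if it takes over 64 s, if anything falls off the work surface, if the arm or the gripper's body presses on something with over 40 N, if the wrist force passes 120 N, or if a joint passes its speed limit or range.

## Working session

There is one attempt and no reset: what is moved stays moved. The work goes in short steps, each a Python script; the robot and the scene stay as the last script left them, time stands still between calls to the robot, and variables do not carry over. Pictures are saved under pics/ and viewed, at most 10 in all, crops included, and the job is handed in when it is done.

```bash
mkdir -p pics; cat > h.py <<'E'
import numpy as np, cv2
from bench import env
def model(n):
    m=env.camera_model(n); f=192/np.tan(np.radians(m["fovy"])/2); return f,m["cx"],m["cy"],np.array(m["world_to_cam"])
def proj(m,p):
    f,cx,cy,T=m; c=T[:3,:3]@np.asarray(p,float)+T[:3,3]; return np.array([cx+f*c[0]/c[2],cy+f*c[1]/c[2]])
def onz(m,xy,z):
    f,cx,cy,T=m; R=T[:3,:3]; o=-R.T@T[:3,3]; d=R.T@np.array([(xy[0]-cx)/f,(xy[1]-cy)/f,1]); return o+d*(z-o[2])/d[2]
Z=dict(dial_centre=118,lever_pin=150,lever_mark=121,red_index=121,slide_plate=102,rocker_on_end=65,sample_jar_1=0,timer=0,polarimeter=0)
def save(n,fn): 
    im=env.snapshot(n); cv2.imwrite("pics/"+fn,im[:,:,::-1]); return im
E
python3 - <<'E'
from h import *
ims=[save(n,n+"0.png") for n in("scene","top")]
cv2.imwrite("pics/both.png",cv2.resize(np.vstack(ims),(448,600))[:,:,::-1]) if 0 else None
for c in("scene","top"):
    m=model(c); print(c,m[0],(-m[3][:3,:3].T@m[3][:3,3]).round())
    for k,z in Z.items():
        for d in env.mark_of(c,k)[:3]: print(k,round(d["conf"],2),np.round(d["xy"],1),onz(m,d["xy"],z).round(1))
print(env.current_t(),env.current_orientation())
E
```

```text
scene 420.639891477223 [-101.  483.  813.]
dial_centre 0.58 [235.8 156.1] [621.7  72.9 118. ]
lever_pin 0.98 [227.  169.2] [557.8 134.  150. ]
lever_mark 0.93 [230.4 169.5] [581.3 112.1 121. ]
red_index 0.52 [250.2 168.3] [559.3  68.2 121. ]
slide_plate 0.65 [282.8 148.2] [600.3 -60.7 102. ]
rocker_on_end 0.55 [264.8 205.9] [476.8  77.5  65. ]
sample_jar_1 0.92 [184.5 195.5] [674.3 206.5   0. ]
sample_jar_1 0.75 [308.9 201. ] [479.8 -68.3   0. ]
timer 0.9 [282.9 248.3] [387.   82.4  -0. ]
polarimeter 0.57 [238.9 186.9] [625.3  63.5   0. ]
top 418.02367110403014 [ 471.  108. 1013.]
dial_centre 0.79 [264.4 136. ] [618.7  68.9 118. ]
dial_centre 0.36 [205.1 124.5] [642.6 196.4 118. ]
lever_pin 0.72 [231.9 163.5] [555.7 137.5 150. ]
lever_mark 0.78 [244.8 152.2] [583. 111. 121.]
red_index 0.38 [267.7 169.8] [545.4  61.8 121. ]
rocker_on_end 0.48 [258.1 200.1] [481.   80.6  65. ]
sample_jar_1 0.77 [208.7 122.1] [671.2 199.3   0. ]
sample_jar_1 0.72 [317.3 201.2] [479.3 -65.5   0. ]
timer 0.76 [260.7 240.7] [383.8  72.3   0. ]
polarimeter 0.76 [261.3 143.7] [619.2  71.2   0. ]
1.0 [-3.11341974e+00 -4.19290816e-01  2.47569068e-06]
```

View pics/top0.png

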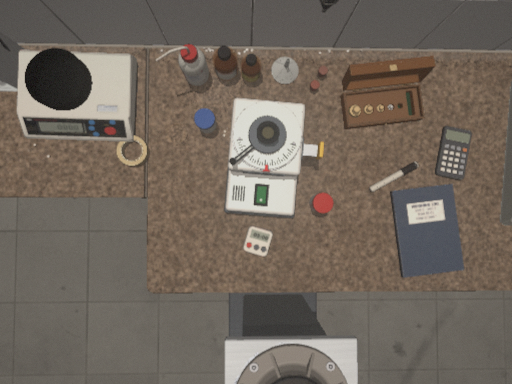

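View pics/scene0.png

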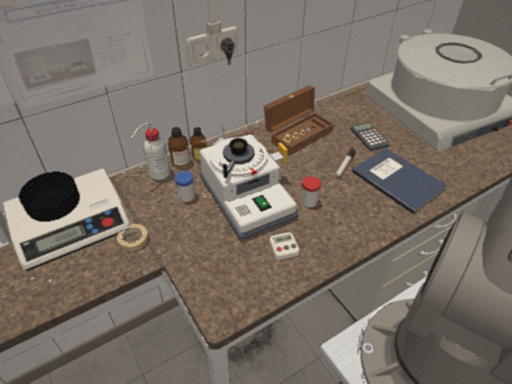

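The top view shows the polarimeter with its disc at about (265,136), the lever pin at front left (234,161), the clip at (267,168), the rocker at (261,195), the slide at (321,149) and the red jar at (322,203). I'll go above it for a close wrist view.

```bash
cat >> h.py <<'E'
def down(a): return np.pi*np.array([np.cos(a/2),np.sin(a/2),0])   # tool x at world angle a
E
python3 - <<'E'
from h import *
env.gripper_to(0)
env.goto([520,50,420],down(-0.06))
m=model("wrist"); save("wrist","w0.png"); print((-m[3][:3,:3].T@m[3][:3,3]).round(),m[3][2,:3].round(2))
for k,z in Z.items():
    for d in env.mark_of("wrist",k)[:2]: print(k,round(d["conf"],2),np.round(d["xy"],1),onz(m,d["xy"],z).round(1))
print(env.current_t(),env.current_opening(),env.current_ee_pos(),env.current_wrist_force())
E
```

```text
[586.  45. 588.] [-0.23  0.01 -0.97]
dial_centre 0.7 [244.2  93.7] [617.6  63.5 118. ]
lever_pin 0.72 [193.2 141.2] [557.7 136.2 150. ]
lever_mark 0.83 [210.3 126.1] [575.8 115.3 121. ]
red_index 0.74 [320.  175.6] [493.7 -41.2 121. ]
red_index 0.54 [246.9 143.3] [548.   64.4 121. ]
slide_plate 0.79 [328.6 106.6] [592.9 -59.1 102. ]
rocker_on_end 0.54 [242.5 178.5] [485.6  78.1  65. ]
sample_jar_1 0.98 [161.   71.6] [671.4 210.5   0. ]
sample_jar_1 0.71 [319.6 173. ] [474.9 -63.    0. ]
timer 0.88 [245.8 224.1] [382.6  82.3   0. ]
polarimeter 0.81 [249.9  93.5] [625.4  58.    0. ]
5.75 0.4861776196420224 [519.99499041  49.99291958 419.98532126] [ 0.16252856  0.061464   -0.28300698]
```

View pics/w0.png

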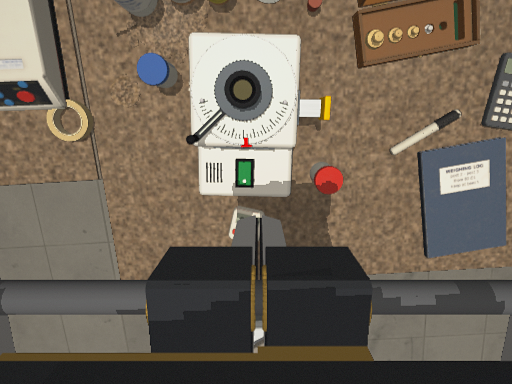

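The wrist view shows the box from (190,35) to (300,148), the pin at (191,139), the red clip at (246,143), the rocker at (245,172) and the yellow plate at (327,107). Next is a joint fit over all three views.

```bash
cat >> h.py <<'E'
from scipy.optimize import least_squares
def pts(p):
    x,y,w,a,c,s=p[:6]; R=np.array([[np.cos(w),-np.sin(w)],[np.sin(w),np.cos(w)]])
    L=dict(dial_centre=(0,0,118),polarimeter=(0,0,0),lever_pin=(-95*np.cos(a),-95*np.sin(a),150),lever_mark=(-70*np.cos(a),-70*np.sin(a),121),
     red_index=(-70*np.cos(c),-70*np.sin(c),121),slide_plate=(-20,-91.5-s,102),rocker_on_end=(-141,0,65))
    return {k:np.r_[R@v[:2]+[x,y],v[2]] for k,v in L.items()}
def fit(obs,p0):
    def r(p):
        P=pts(p); return np.concatenate([(proj(m,P[k])-xy)*w*np.linalg.norm(m[3][:3,:3].T@m[3][:3,3]+P[k])/m[0] for m,k,xy,w in obs])
    s=least_squares(r,p0,loss="soft_l1",f_scale=3); return s.x,r(s.x).reshape(-1,2)
def observe(cams,names):
    o=[]
    for c in cams:
        m=model(c); env.snapshot(c)
        for k in names:
            for d in env.mark_of(c,k)[:3]:
                o.append((m,k,np.array(d["xy"]),d["conf"],c))
    return o
E
python3 - <<'E'
from h import *
p=np.array([619,69,-.06,-.75,.1,.025])
p=np.array([619,69,-.06,-.75,.1,25])
names=["dial_centre","polarimeter","lever_pin","lever_mark","red_index","slide_plate","rocker_on_end"]
o=observe(["scene","top","wrist"],names)
P=pts(p); o=[q for q in o if np.linalg.norm(proj(q[0],P[q[1]])-q[2])<25]
x,r=fit([q[:4] for q in o],p)
print(x.round(3))
for q,e in zip(o,r): print(q[4],q[1],round(q[3],2),e.round(1))
np.save("p.npy",x)
for k,v in pts(x).items(): print(k,v.round(1))
# yellow plate/rocker/red by colour in wrist
im=env.snapshot("wrist");hsv=cv2.cvtColor(im,cv2.COLOR_RGB2HSV);m=model("wrist");P=pts(x)
for k,lo,hi in(("slide_plate",(20,150,120),(32,255,255)),("rocker_on_end",(50,120,50),(80,255,255)),("red_index",(0,180,120),(5,255,255))):
    M=cv2.inRange(hsv,lo,hi);ys,xs=np.nonzero(M);u=proj(m,P[k]);g=np.hypot(xs-u[0],ys-u[1])<18
    print(k,u.round(1),g.sum(),xs[g].mean(),ys[g].mean(),xs[g].min(),xs[g].max(),ys[g].min(),ys[g].max())
cv2.imwrite("pics/w1.png",cv2.resize(im[20:210,170:350],None,fx=3.1,fy=3.1,interpolation=cv2.INTER_CUBIC)[:,:,::-1])
E
```

```text
[ 6.23791e+02  6.64480e+01 -1.11000e-01 -7.25000e-01  1.43000e-01
  3.58790e+01]
scene dial_centre 0.9 [0.6 4.7]
scene polarimeter 0.66 [-4.6  2.2]
scene lever_pin 0.82 [-4.9 -3.1]
scene lever_mark 0.66 [-1.6  4.2]
scene red_index 0.45 [0.5 1.8]
scene slide_plate 0.58 [2.4 4.4]
scene rocker_on_end 0.65 [ 2.5 -2.3]
top rocker_on_end 0.59 [ 0.6 -0.2]
wrist dial_centre 0.55 [-1.1 -1.4]
wrist polarimeter 0.68 [ 2.7 -1.5]
wrist lever_pin 0.85 [1.2 2.4]
wrist lever_mark 0.85 [ 3.1 -0.4]
wrist red_index 0.61 [-0.1 -3.5]
wrist slide_plate 0.6 [-0.9 -0.1]
wrist rocker_on_end 0.65 [-1.   0.2]
dial_centre [623.8  66.4 118. ]
polarimeter [623.8  66.4   0. ]
lever_pin [560.1 136.9 150. ]
lever_mark [576.8 118.4 121. ]
red_index [553.8  64.2 121. ]
slide_plate [589.8 -57.9 102. ]
rocker_on_end [483.7  82.1  65. ]
slide_plate [328.3 108.8] 163 327.0368098159509 107.16564417177914 320 331 96 119
rocker_on_end [240.7 179.7] 287 244.30313588850174 173.02787456445992 238 251 162 185
red_index [247.3 139.2] 43 246.32558139534885 143.2093023255814 242 251 138 146
```

View pics/w1.png

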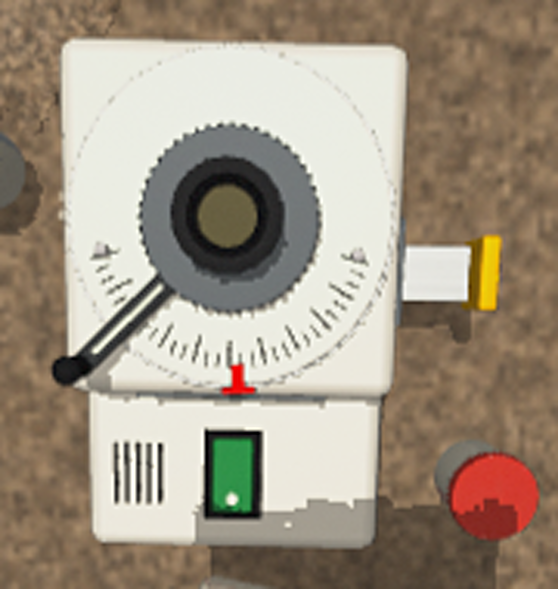

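The crop shows the box corners at about (63,40) and (405,47), the deck front from (95,542) to (375,547), the clip tip at (236,367), the pin head at (68,370), the rocker dot at (231,498) and the plate's outer edge at column 499. I'll refit with these added.

```bash
python3 - <<'E'
from h import *
m=model("wrist"); x0=np.load("p.npy"); s=lambda u,v:np.array([170+(u+.5)/3.1-.5,20+(v+.5)/3.1-.5])
def loc(p):
    a,c,q=p[3:6]; t=lambda r,a,z:(-r*np.cos(a),-r*np.sin(a),z)
    return dict(TL=(80,80,108),TR=(80,-80,108),DL=(-170,80,55),DR=(-170,-80,55),eye=(0,0,154),dot=(-141,0,65),clip=t(64,c,121),pin=t(95,a,162),pl1=(-3,-91.5-q,116),pl2=(-37,-91.5-q,116))
ob=dict(TL=s(63,40),TR=s(405,47),DL=s(95,543),DR=s(375,547),eye=s(228,215),dot=s(231,498),clip=s(236,367),pin=s(68,370),pl1=s(499,237),pl2=s(497,310))
def W(p,v):
    c,n=np.cos(p[2]),np.sin(p[2]); return (p[0]+c*v[0]-n*v[1],p[1]+n*v[0]+c*v[1],v[2])
def r(p): L=loc(p); return np.concatenate([proj(m,W(p,L[k]))-ob[k] for k in ob])
f=least_squares(r,x0,loss="soft_l1"); x=f.x
print(x.round(3)); [print(k,e.round(1)) for k,e in zip(ob,r(x).reshape(-1,2))]
np.save("p.npy",x)
for k,v in pts(x).items(): print(k,v.round(1),proj(model("top"),v).round(1))
E
```

```text
[ 6.2067e+02  6.3549e+01 -8.2000e-02 -8.0500e-01  4.0000e-02  3.1893e+01]
TL [-2.  -2.2]
TR [ 2.8 -1.7]
DL [-1.5  1. ]
DR [0.5 1.6]
eye [0.3 0.3]
dot [0.8 1.2]
clip [-0.  -0.8]
pin [-0.5  0.5]
pl1 [ 0.5 -0.4]
pl2 [-0.6  0.4]
dial_centre [620.7  63.5 118. ] [266.9 135.1]
polarimeter [620.7  63.5   0. ] [264.4 143.1]
lever_pin [560.7 137.2 150. ] [232.  161.1]
lever_mark [576.5 117.8 121. ] [241.6 155.2]
red_index [550.7  66.5 121. ] [265.5 167.3]
slide_plate [590.7 -57.8 102. ] [321.5 150.3]
rocker_on_end [480.1  75.1  65. ] [260.6 200.5]
```

```bash
cat >> h.py <<'E'
def frame(p):
    w=p[2]; return lambda u,v,z: np.array([p[0]+np.cos(w)*u-np.sin(w)*v,p[1]+np.sin(w)*u+np.cos(w)*v,z])
def F(): return np.array(env.current_wrist_force())
E
python3 - <<'E'
from h import *
p=np.load("p.npy"); G=frame(p); o=down(p[2])
env.goto(G(-142,0,130),o); env.move_linear(G(-142,0,79),feed=120)
f0=F(); print(f0.round(1))
for z in range(77,66,-1):
    env.move_linear(G(-142,0,z),feed=25); f=F()-f0; print(z,f.round(1))
    if f[2]>18: break
env.move_linear(G(-142,0,130),feed=150)
env.goto(G(-100,-20,330),o)
print(env.current_t())
E
```

```text
[ 0.2 -0.2 -0.1]
77 [-0.1  0.2 -0.1]
76 [0.  0.4 3. ]
75 [-1.9  0.3  1.7]
74 [ 0.8  0.1 -0.1]
73 [-2.6  0.3  4.8]
72 [-4.4  0.8  6.8]
71 [-9.7 -0.3 19.9]
11.8333
```

```bash
python3 - <<'E'
from h import *
p=np.load("p.npy"); G=frame(p); o=down(p[2])
env.goto(G(-20,-158,180),o); env.move_linear(G(-20,-158,104),feed=120)
env.move_linear(G(-20,-142,104),feed=60)
f0=F(); n=G(0,1,0)-G(0,0,0)
y=-142;log=[]
while y<-92:
    y+=1.5 if y<-112 else .7
    env.move_linear(G(-20,y,104),feed=30); f=-(F()-f0)@n; log.append((round(y,1),round(f,1)))
    if f>12: break
print(log,env.current_ee_pos())
env.move_linear(G(-20,y-25,104),feed=100); env.move_linear(G(-20,y-25,200),feed=200)
env.goto(G(-100,-20,330),o)
im=env.snapshot("wrist")
cv2.imwrite("pics/w2.png",cv2.resize(im,(800,600),interpolation=cv2.INTER_CUBIC)[:,:,::-1])
print(env.current_t()); m=model("wrist"); np.save("m2.npy",np.array([*m[:3],*m[3].ravel()]))
for k in("dial_centre","lever_pin","lever_mark","red_index","slide_plate","rocker_on_end"): print(k,[(round(d["conf"],2),np.round(d["xy"])) for d in env.mark_of("wrist",k)[:2]],proj(m,pts(p)[k]).round())
E
```

```text
[(-140.5, np.float64(-0.1)), (-139.0, np.float64(-0.9)), (-137.5, np.float64(-1.1)), (-136.0, np.float64(-0.7)), (-134.5, np.float64(0.8)), (-133.0, np.float64(0.8)), (-131.5, np.float64(0.0)), (-130.0, np.float64(0.3)), (-128.5, np.float64(-0.5)), (-127.0, np.float64(0.8)), (-125.5, np.float64(1.2)), (-124.0, np.float64(-0.8)), (-122.5, np.float64(0.6)), (-121.0, np.float64(0.2)), (-119.5, np.float64(0.3)), (-118.0, np.float64(0.1)), (-116.5, np.float64(0.1)), (-115.0, np.float64(1.0)), (-113.5, np.float64(-0.7)), (-112.0, np.float64(0.1)), (-111.3, np.float64(1.6)), (-110.6, np.float64(1.3)), (-109.9, np.float64(1.3)), (-109.2, np.float64(1.8)), (-108.5, np.float64(0.8)), (-107.8, np.float64(1.0)), (-107.1, np.float64(0.6)), (-106.4, np.float64(0.1)), (-105.7, np.float64(1.2)), (-105.0, np.float64(0.4)), (-104.3, np.float64(0.5)), (-103.6, np.float64(0.8)), (-102.9, np.float64(0.8)), (-102.2, np.float64(4.7)), (-101.5, np.float64(7.2)), (-100.8, np.float64(10.8)), (-100.1, np.float64(13.6))] [592.34598249 -37.13070396 104.00836774]
25.0167
dial_centre [(0.78, array([240.,  85.])), (0.32, array([331., 182.]))] [239.  85.]
lever_pin [(0.9, array([176., 147.]))] [175. 146.]
lever_mark [(0.87, array([196., 128.])), (0.51, array([240., 192.]))] [196. 129.]
red_index [(0.5, array([245., 150.]))] [242. 147.]
slide_plate [(0.61, array([318., 105.])), (0.38, array([197., 127.]))] [343. 103.]
rocker_on_end [(0.83, array([243., 193.]))] [243. 194.]
```

View pics/w2.png

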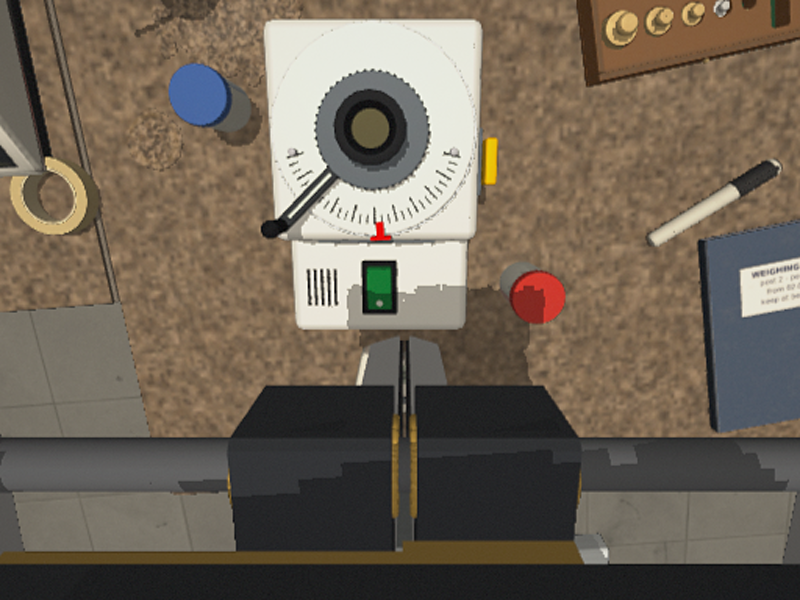

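Slide is home: its plate at (490,162) sits against the side. The lever is still at (270,229), the clip at (380,232). Now I'll push the lever, stopping a little short of the clip.

```bash
cat >> h.py <<'E'
def tool(p,a,d,z=149):   # tool d mm behind the pin of lever angle a
    g=frame(p)(-95*np.cos(a)-d*np.sin(a),-95*np.sin(a)+d*np.cos(a),z); return g,down(p[2]+a)
E
python3 - <<'E'
from h import *
p=np.load("p.npy"); a=p[3]
g,o=tool(p,a,38,220); env.goto(g,o)
env.move_linear(tool(p,a,38)[0],feed=120)
env.move_linear(tool(p,a,22)[0],feed=60); f0=F()
log=[]
for d in(20,18,16,15): env.move_linear(tool(p,a,d)[0],feed=25); log.append((d,np.linalg.norm(F()-f0).round(1)))
while a<p[4]-.07:
    a=min(a+.06,p[4]-.07); g,o=tool(p,a,15); env.move_linear(g,feed=50,ori=o); n=np.linalg.norm(F()-f0); log.append((round(a,2),n.round(1)))
    if n>15: break
print(log)
im=env.snapshot("wrist"); m=model("wrist"); print(env.current_t())
cv2.imwrite("pics/w3.png",cv2.resize(im,(800,600),interpolation=cv2.INTER_CUBIC)[:,:,::-1])
env.snapshot("top")
for k in("dial_centre","lever_pin","lever_mark","red_index"):
  for c in("wrist","top"): print(c,k,[(round(d["conf"],2),np.round(d["xy"]),onz(model(c),d["xy"],Z[k]).round(1)) for d in env.mark_of(c,k)[:2]])
E
```

```text
[(20, np.float64(1.0)), (18, np.float64(0.9)), (16, np.float64(2.5)), (15, np.float64(2.6)), (np.float64(-0.75), np.float64(1.3)), (np.float64(-0.69), np.float64(0.9)), (np.float64(-0.63), np.float64(1.6)), (np.float64(-0.57), np.float64(1.9)), (np.float64(-0.51), np.float64(1.0)), (np.float64(-0.45), np.float64(2.0)), (np.float64(-0.39), np.float64(1.9)), (np.float64(-0.33), np.float64(1.8)), (np.float64(-0.27), np.float64(0.8)), (np.float64(-0.21), np.float64(1.1)), (np.float64(-0.15), np.float64(0.8)), (np.float64(-0.09), np.float64(1.4)), (np.float64(-0.03), np.float64(2.1))]
32.8
wrist dial_centre [(0.97, array([283.,  67.]), array([619.6,  64. , 118. ]))]
top dial_centre []
wrist lever_pin [(0.78, array([293., 236.]), array([526.1,  70.1, 150. ]))]
top lever_pin []
wrist lever_mark [(0.7, array([288., 181.]), array([551.4,  67.6, 121. ]))]
top lever_mark []
wrist red_index [(0.42, array([292., 182.]), array([550.4,  65.3, 121. ]))]
top red_index []
```

View pics/w3.png

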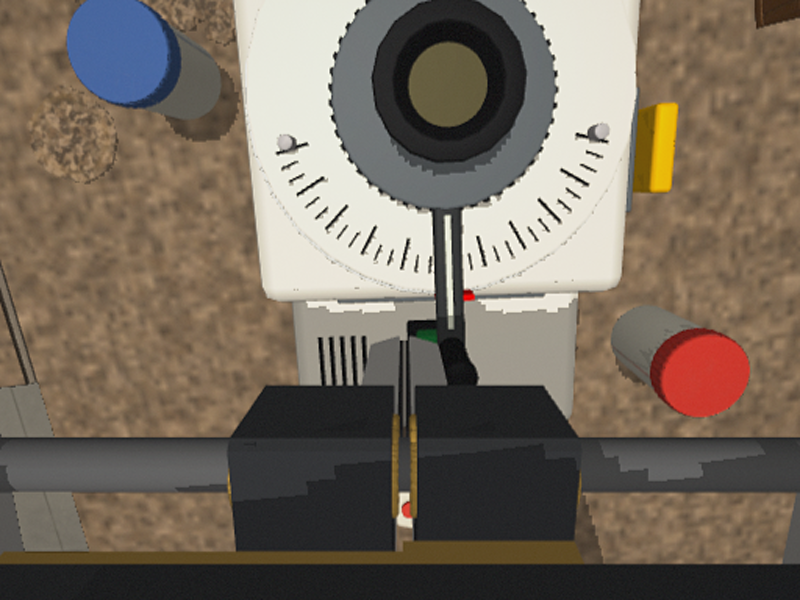

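The view shows the lever line running from (447,215) to (450,325). The clip's right grip edge shows at (474,296), so the lever is slightly short. I'll compute the angles from pixels.

```bash
python3 - <<'E'
from h import *
m=model("wrist"); im=env.snapshot("wrist").astype(int); p=np.load("p.npy")
R=np.array([[np.cos(p[2]),-np.sin(p[2])],[np.sin(p[2]),np.cos(p[2])]])
loc=lambda xy,z:(onz(m,xy,z)[:2]-p[:2])@R
# scale axis seen by eyepiece top in this view (check on centre)
ang=lambda q:np.arctan2(-q[1],-q[0])
r,g,b=im[...,0],im[...,1],im[...,2]
ys,xs=np.nonzero((r>150)&(g<90)&(b<90)); k=(ys>175)&(ys<200)&(xs>270)&(xs<320); print("red",sorted(zip(ys[k],xs[k])))
for y in (150,165,180,189,195,203):
    row=im[y,270:312].sum(1); print(y,row.tolist()) if y in(165,189) else 0
    w=np.clip(row-300,0,None)*(np.abs(np.arange(270,312)-288)<6); c=(w*np.arange(270,312)).sum()/max(w.sum(),1)
    q=loc((c,y),129.5); print("line",y,c.round(2),q.round(1),ang(q).round(4))
for z in(119,121):
    q=loc((xs[k].max()+.5,np.mean(ys[k])),z); print("clip edge",q.round(1),"clip angle",(ang(q)-np.arcsin(8/np.hypot(*q))).round(4))
q=loc((447/1.5625,85/1.5625),154); print("eye centre err",q)
E
```

```text
red [(np.int64(188), np.int64(297)), (np.int64(188), np.int64(298)), (np.int64(188), np.int64(299)), (np.int64(188), np.int64(300)), (np.int64(188), np.int64(301)), (np.int64(188), np.int64(302)), (np.int64(189), np.int64(297)), (np.int64(189), np.int64(298)), (np.int64(189), np.int64(299)), (np.int64(189), np.int64(300)), (np.int64(189), np.int64(301)), (np.int64(189), np.int64(302)), (np.int64(189), np.int64(303)), (np.int64(190), np.int64(297)), (np.int64(190), np.int64(298)), (np.int64(190), np.int64(299)), (np.int64(190), np.int64(300)), (np.int64(190), np.int64(301)), (np.int64(190), np.int64(302)), (np.int64(190), np.int64(303)), (np.int64(191), np.int64(297)), (np.int64(191), np.int64(298)), (np.int64(191), np.int64(299)), (np.int64(191), np.int64(300)), (np.int64(191), np.int64(301)), (np.int64(191), np.int64(302)), (np.int64(191), np.int64(303)), (np.int64(192), np.int64(297))]
line 150 286.57 [-49.   -0.1] 0.0017
165 [689, 686, 689, 698, 695, 98, 422, 632, 68, 144, 181, 192, 186, 177, 198, 406, 696, 681, 676, 412, 149, 161, 167, 169, 137, 236, 583, 705, 700, 690, 139, 437, 712, 691, 685, 684, 692, 698, 506, 55, 350, 723]
line 165 286.99 [-57.9  -0.3] 0.0043
line 180 287.4 [-67.   -0.4] 0.0061
189 [467, 463, 457, 459, 457, 437, 433, 419, 172, 101, 157, 172, 182, 175, 164, 231, 506, 686, 678, 680, 120, 163, 170, 162, 156, 133, 190, 262, 259, 257, 256, 253, 245, 294, 302, 310, 309, 303, 300, 294, 299, 295]
line 189 287.69 [-72.6  -0.5] 0.0074
line 195 287.76 [-76.3  -0.5] 0.0071
line 203 287.94 [-81.4  -0.6] 0.0075
clip edge [-75.7 -11.6] clip angle 0.0471
clip edge [-75.3 -11.3] clip angle 0.0437
eye centre err [-0.63903813  1.7930701 ]
```

```bash
python3 - <<'E'
from h import *
p=np.load("p.npy"); a=p[4]-.07+.036
g,o=tool(p,a,15); env.move_linear(g,feed=20,ori=o)
env.move_linear(tool(p,a,45)[0],feed=60); g=tool(p,a,45,200)[0]; env.move_linear(g,feed=150)
env.goto(frame(p)(-150,0,260),down(p[2]))
im=env.snapshot("wrist"); print(env.current_t(),F())
m=model("wrist"); u=proj(m,pts(p)["red_index"]).astype(int); print(u)
cv2.imwrite("pics/w4.png",cv2.resize(im[max(u[1]-90,0):u[1]+60,max(u[0]-100,0):u[0]+100],(800,600) if u[1]>90 else None,fx=4,fy=4,interpolation=cv2.INTER_CUBIC)[:,:,::-1])
for k in("lever_mark","red_index"): print(k,[(round(d["conf"],2),onz(m,d["xy"],Z[k]).round(1)) for d in env.mark_of("wrist",k)[:2]])
E
```

```text
35.275 [ 0.18071171 -0.52800015 -0.15224708]
[261  99]
lever_mark [(0.96, array([555. ,  67.3, 121. ]))]
red_index []
```

View pics/w4.png

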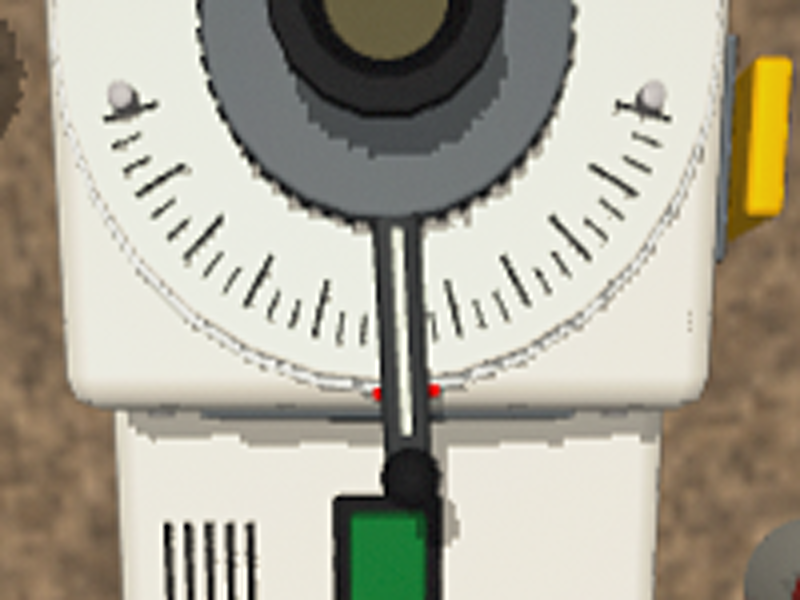

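The lever line at (405,390) lies midway between the clip's two visible ends, at (372,393) and (441,391). The slide plate is against its guide, and the arm is clear of everything.

```bash
python3 -c "
from h import *
print(env.sign_off())"
```

```text
the job is handed in; nothing more can be done
None
```

I pushed the slide home, switched the lamp rocker on and set the lever line at the red clip, then handed the job in at about 35 s. I checked the slide and lever in the pictures. For the rocker I relied on the press force, which rose to 20 N at the fully-down height. No verdict came back from the hand-in.

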